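# Tip a steel coupon out of its tray and weigh it

## Robot

A 6-joint arm with a two-finger parallel gripper is mounted at the origin on the work surface. World frame = base frame: x ahead of the robot, y to its left, z up, the work surface at z = 0. Lengths are in m, angles in rad, forces in N, time in s.
With the tool pointing down it reaches from about 0.225 to 0.875 m from the base axis. Payload 3.4 kg.
Tool frame: the origin (TCP) lies between the finger pads; the fingertips stand 8 mm ahead of it and the grasp point (between the pads) lies 11 mm behind it; z points along the fingers, y is the line along which they close (so a half turn about z gives the same grasp; the last joint's range is limited). The gripper opens to 85 mm and grips with 20 to 120 N. Pads are 22 mm wide; open, the fingers measure 114 mm over their backs; the gripper's body (76 mm by 85 mm) begins 54 mm behind the grasp point. The pads swing forward as they close: fully open they stand 13 mm farther back than shut.
Start: joints at [1.052, 0.276, 1.505, -0, 1.361, -0.121], TCP at [0.223, 0.53, 0.239] pointing down, gripper open.
Joint ranges: [-2.89, 2.89], [-0.75, 2.08], [0.22, 2.7], [-1.18, 4.32], [0.11, 2.71], [-2.7, 2.7]. Speed limits (rad/s): [2.57, 2.57, 3.14, 3.14, 3.14, 3.14].

## Interface

Orientations are given as a unit quaternion [w, x, y, z].
In Python, from rig import manip gives the robot as it stands.
- The arm moves only by the tool move_arm, never from a script. Its argument "deltas" is a list that holds one entry, the list of rows, each a list of 5 numbers: the shift along the tool's x, y, z normalised to -1 to 1, where 1 is 80 cm, then the turn about the tool's z normalised to -1 to 1, where 1 is 120 degrees, then the closure, from -1 (fully open) to 1 (shut). In form: [[[tx, ty, tz, twist, grip], ...]]. A call has 1 to 12 rows; each row is the pose to reach, as a shift and turn from the pose commanded when the call began, along the tool's axes at that moment; what a row does not reach only later rows make up. A row lasts 1/10 s, in which the tool goes at most 50 mm and 8.59 degrees, less where a joint would pass 70% of its speed; a pose out of reach is approached as far as the arm can. A call with a number of a shift or a turn outside -1 to 1 is refused whole. A call with a gripper value outside its range is refused whole. The fingers move at their own pace and stop on an object; "squeeze" is the grip in N (left out, the last holds). Time passes only in rows, so rows that repeat a pose let the fingers close. It gives the time, the measured TCP pose, the force, the opening and the grip force at its end, in the units of the state.
- manip.get_state(): the state, without advancing time (a new reading comes with each control period).
- manip.get_image(name): name is "scene" or "top" or "wrist"; returns the picture (480x640x3 uint8, red, green, blue); there is no depth.
- manip.camera_params(name): a dict with "fx", "fy", "cx", "cy" (pixels), "R" (3x3) and "t" (3): a world point X has camera coordinates R X + t; the wrist camera has in their place "tool_from_camera" (4x4, takes a point from camera to tool coordinates, whose origin is the TCP and whose axes are the flange's). Camera axes: x right, y down, z forward; pixel columns grow to the right and rows downward; lengths in m; the calibration is good to about 2 mm. A picture is of the moment at which its call begins: read the wrist's pose just before it. camera_params takes no time and is no camera call.
- manip.sign_off(): hands the job in; it is judged then, once.
The state is a dict: "clock": time; "qpos": joint angles; "qd": joint speeds; "effort": joint torques, N m; "position": TCP position; "ee_rot": TCP orientation; "contact_force": force on the tool from outside, world axes, zero at the start; "moment": the same for the moment, N m; "width": finger opening in m; "gripper_force": force on a finger pad.
Only numpy, scipy, OpenCV 4.12 (cv2) and the standard library are available. Lean on these libraries where they do the work, as an engineer would, in place of code of your own. Each camera call takes 0.05 s, during which the arm holds its last target. There are 200 camera calls.

## Task

Two metal trays on the inspection bench each hold a flat steel disc lying flush in a pocket; weigh the solid disc, the one without a hole. Slide it along its pocket and up the ramp until its far edge rests on the ledge, and let it lean there by itself; then grip the raised disc, lay it gently and flat on the middle of the scale's round pan and let go. Do not disturb the disc with the hole in the other tray.

Things in the scene. Friction and masses are not known exactly. Their poses are not given: they have to be found in the camera images.
- coupon_mid (a point): Centre (half-way up) of the solid plain dark steel disc to be weighed: 56 mm diameter, 8 mm thick, 150 g (may vary by a third), no hole; z is its axis, pointing up. It starts lying flat in the pocket of the tray 'tray', within 5 mm of the tray's origin along the tray's x.
- tray: Fixed aluminium tray of the solid disc. Origin: underside, below the middle of the pocket's flat part where the disc lies; x runs along the pocket towards the ramp, y across, z up. Outside x -88 to +106, y -40 to +40 mm. Pocket 60 mm wide, floor 6 mm above the bench. Side walls and low end wall: 10 mm thick, top 14 mm above the bench, level with the resting disc's top.
- tray_gap (a point): Middle, on the floor, of the empty end of the solid disc's pocket (tray x = -54 mm, z = 6 mm): free from the low end wall at tray x = -78 to about -33 mm, 60 mm wide; takes closed fingers. Axes as the tray's.
- tray_ledge (a point): Top edge of the tray's ramp (tray x = +74, z = 30 mm), middle of its width; axes as the tray's. The ramp starts on the floor at tray x = +36. Beyond this edge a level ledge runs 8 mm to a stop wall 20 mm high. With its far edge there the disc leans about 30 degrees, near edge on the floor at tray x about +33; friction keeps it so and its middle then stands above the side walls.
- ring_mid (a point): Centre (half-way up) of the other disc: the same size and steel, but with a 28 mm hole in the middle. It lies in the second tray, of the same shape as the first, and stays there.
- ring_tray: The second fixed tray, same shape, size and axes as 'tray'; it holds the disc with the hole.
- pan (a point): Centre of the top face of the fixed bench scale's round steel pan: 120 mm diameter, 60 mm above the bench, level; the pan does not move. The grey scale body under it is 170 mm by 150 mm, top 50 mm above the bench.
There are look-alikes about, which are no part of the job. There is more than one size of the part that bears pan; the job needs the larger. What is shaped like the part that bears ring_mid but orange is not meant.

How it is judged:
On the way:
1. the solid disc leans by itself in its tray, far edge up on the ramp's ledge (tilted 17 to 52 degrees), not touched by the fingers (angle between coupon_mid's own z axis and vertical between 0.3 and 0.9 rad and x of coupon_mid in the frame of tray between 0.03 and 0.085 m and height (world z) of coupon_mid below 0.045 m and contact force between the fingers and coupon below 0.05 N), for 0.2 s.
At the end, for the whole second after the job is handed in: The solid disc lies flat (within 6 degrees) and still on the scale pan, its centre within 25 mm of the pan's centre, let go; the disc with the hole is still lying in its own tray (horizontal distance between coupon_mid and pan below 0.025 m and z of coupon_mid in the frame of pan between 0.001 and 0.007 m and angle between coupon_mid's own z axis and vertical below 0.1 rad and linear speed of coupon below 0.01 m/s and contact force between the fingers and coupon below 0.05 N and distance between ring_mid and ring_tray below 0.025 m); the robot touches nothing.
It fails at once if the solid disc is dropped: it moves faster than 0.6 m/s (a fall of about 2 cm) while the fingers do not touch it (linear speed of coupon above 0.6 m/s and contact force between the fingers and coupon below 0.05 N).
It fails at once if the disc with the hole is moved more than 15 mm (distance of ring_mid from where it was at the start of the episode above 0.015 m).
It also fails if it takes over 58 s, if anything falls off the work surface, if the arm or the gripper's body presses on something with over 40 N, if the wrist force passes 120 N, or if a joint passes its speed limit or range.

## Working session

There is one attempt and no reset: what is moved stays moved. The work goes in short steps, Python scripts to look and compute and a tool call to move; the robot and the scene stay as the last step left them, time stands still between calls to the robot, and variables do not carry over. Pictures are saved under pics/ and viewed, at most 10 in all, crops included, and the job is handed in when it is done.

Besides the shell and the picture viewer there is one more tool, called after "Request:" as name(argument=value, ...), one argument or row to a line, values as JSON. move_arm: Moves the arm, as the interface text tells. Scaled input: -1 to 1 covers 80 cm each way for a shift and 120 degrees each way for a turn. Its arguments: {"type":"object","properties":{"deltas":{"type":"array","items":{"type":"array","items":{"type":"array","items":{"type":"number","minimum":-1,"maximum":1}}}},"squeeze":{"type":"number"}},"required":["deltas"]}

```bash
mkdir -p pics
python3 - <<'E'
from rig import manip
import cv2,numpy as np
for n in("top","scene"):
    im=manip.get_image(n);cv2.imwrite(f"pics/{n}0.png",im[:,:,::-1])
    print(n,manip.camera_params(n))
print(manip.camera_params("wrist"));s=manip.get_state();print(s)
E
```

```text
top {'fx': 510.3785597870729, 'fy': 510.3785597870729, 'cx': 314.1518015703173, 'cy': 236.05375648746283, 'R': array([[ 6.77694918e-06, -9.99999479e-01, -1.02113366e-03],
       [-9.94514957e-01,  1.00065147e-04, -1.04594409e-01],
       [ 1.04594457e-01,  1.01624153e-03, -9.94514438e-01]]), 't': array([-0.02897954,  0.42565276,  0.9727463 ])}
scene {'fx': 570.1041465813289, 'fy': 570.1041465813289, 'cx': 318.45173725739886, 'cy': 231.46998810547956, 'R': array([[ 0.60893108,  0.79322266, -0.00087412],
       [ 0.52070117, -0.40055608, -0.75393973],
       [-0.59839221,  0.45864218, -0.65694301]]), 't': array([-0.23957932, -0.16463561,  1.37895448])}
{'fx': 416.647811873781, 'fy': 416.647811873781, 'cx': 321.02849936384604, 'cy': 236.73986518270937, 'tool_from_camera': array([[ 3.41978434e-05, -9.55085047e-01, -2.96331828e-01,
         7.63610200e-02],
       [ 9.99999677e-01,  2.70704051e-04, -7.57082225e-04,
        -2.62118725e-06],
       [ 8.03296138e-04, -2.96331706e-01,  9.55084747e-01,
        -1.35163543e-01],
       [ 0.00000000e+00,  0.00000000e+00,  0.00000000e+00,
         1.00000000e+00]])}
{'clock': 0.1, 'qpos': array([ 1.05197698e+00,  2.76540764e-01,  1.50601771e+00,  2.90457873e-05,
        1.36069383e+00, -1.20979001e-01]), 'qd': array([ 6.11220407e-05,  9.81452076e-05, -3.06816127e-03, -1.09741234e-03,
        1.02810097e-03, -1.23736799e-04]), 'effort': array([ 1.31264936e-03, -4.17699552e+01, -2.46406013e+01, -1.85211998e-04,
        5.80301028e-03, -4.09855522e-05]), 'position': array([0.22252669, 0.52969791, 0.23851661]), 'ee_rot': array([-2.74435926e-04,  1.97613827e-01,  9.80279596e-01, -7.83258581e-04]), 'contact_force': array([0.05621102, 0.40043983, 0.83311681]), 'moment': array([ 0.06620196, -0.01242073,  0.01930061]), 'gripper_force': 0.0, 'width': 0.08552636862216395}
```

View pics/top0.png

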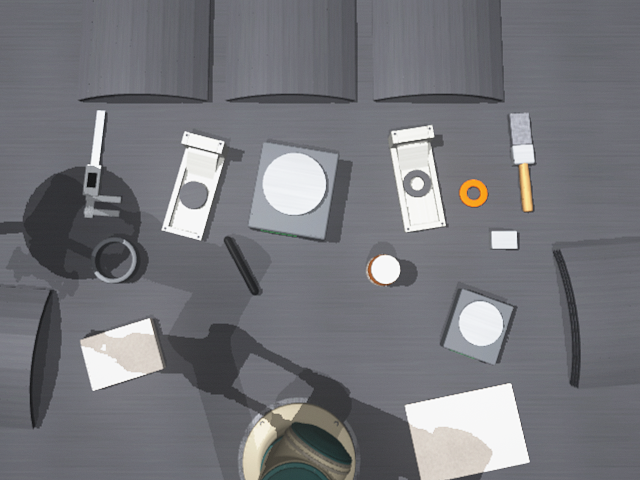

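View pics/scene0.png

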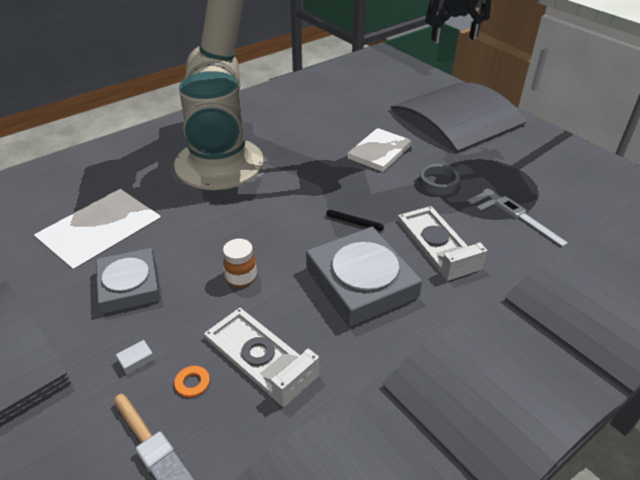

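Candidates: the discs are the plain dark one at top (194,195), the holed dark one at (417,183), and the orange ring at (473,193), which is a look-alike. The plain disc is the one to weigh. The pans are at (295,184), larger, and (481,323), smaller; the larger is needed. I'll confirm both in an enlarged crop.

Run:
```python
import cv2
im=cv2.imread("pics/top0.png")[120:250,150:350]
cv2.imwrite("pics/crop1.png",cv2.resize(im,None,fx=4,fy=4,interpolation=cv2.INTER_CUBIC))
```

```text
(no output)
```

View pics/crop1.png

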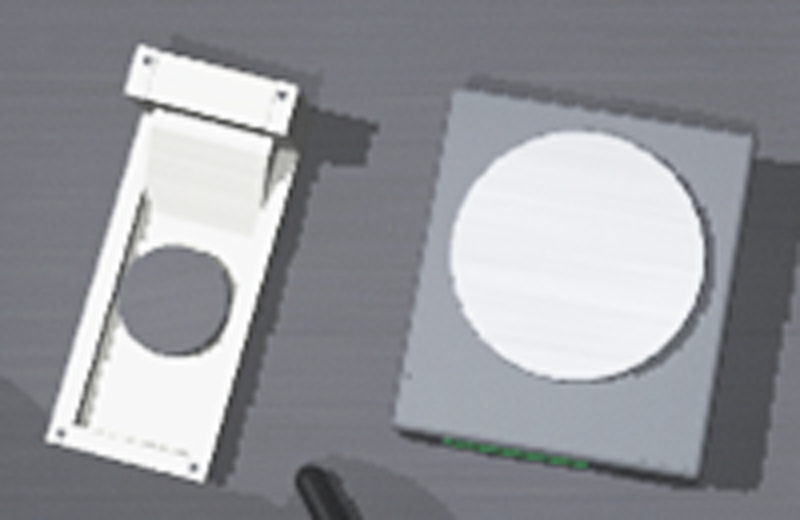

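The crop shows the plain solid disc centred at crop (176,300). Its tray's near corners are at (47,442) and (207,483), and the far top corners are at (138,43) and (299,88). The large pan is centred at (578,255).

```bash
cat > h.py <<'E'
from rig import manip
import numpy as np
from scipy.spatial.transform import Rotation as Ro
def ray(c,uv,z,R,t):
    d=R.T@np.array([(uv[0]-c['cx'])/c['fx'],(uv[1]-c['cy'])/c['fy'],1]);o=-R.T@t
    return o+d*(z-o[2])/d[2]
def fixed(n,uv,z):
    c=manip.camera_params(n);return ray(c,uv,z,c['R'],c['t'])
def tool(s):
    q=s['ee_rot'];T=np.eye(4);T[:3,:3]=Ro.from_quat([q[1],q[2],q[3],q[0]]).as_matrix();T[:3,3]=s['position'];return T
def wcam(s):
    T=tool(s)@manip.camera_params('wrist')['tool_from_camera'];R=T[:3,:3].T;return R,-R@T[:3,3]
def wrist(s,uv,z):
    R,t=wcam(s);return ray(manip.camera_params('wrist'),uv,z,R,t)
def shift(s,X):   # normalised tool-frame shift to world TCP position X
    T=tool(s);return (T[:3,:3].T@(np.array(X)-T[:3,3]))/.8
E
python3 - <<'E'
from h import *
f=lambda u,v,z:fixed('top',((u+.5)/4-.5+150,(v+.5)/4-.5+120),z)
d=f(176,300,.014);a=f(47,442,.014);b=f(207,483,.014);p=f(138,43,.05);q=f(299,88,.05);pan=f(578.5,255,.06)
print('disc',d,'pan',pan)
print(a,b,p,q,np.linalg.norm(a-b),np.linalg.norm(p-q))
n=(a+b)/2;m=(p+q)/2;v=(m-n)[:2];L=np.linalg.norm(v);u=v/L
print(L,'yaw',np.degrees(np.arctan2(u[1],u[0])),'origin',n[:2]+u*88,m[:2]-u*106)
for w in((a-b),(p-q)):print(np.degrees(np.arctan2(w[1],w[0]))-90)
s=manip.get_state();print(Ro.from_matrix(tool(s)[:3,:3]).as_matrix().round(3))
print('scene',fixed('scene',(435,236),.014),fixed('scene',(366,266),.06))
E
```

```text
disc [0.50917277 0.21006457 0.014     ] pan [0.52212257 0.00869724 0.06      ]
[0.4382935  0.27182891 0.014     ] [0.41801057 0.1925816  0.014     ] [0.62867622 0.22293758 0.05      ] [0.60629775 0.14451586 0.05      ] 0.08180178623858489 0.08155221167495859
0.19544281188526025 yaw -14.361832400684468 origin [ 85.6780298  -21.59572043] [-102.06986579   26.47645539]
-14.356364838137807
-15.926655952226668
[[-0.922  0.387 -0.001]
 [ 0.387  0.922 -0.001]
 [ 0.    -0.002 -1.   ]]
scene [0.51300628 0.20654958 0.014     ] [0.5268355 0.0056338 0.06     ]
```

Request:
move_arm(
  deltas=[
    [[-0.424,-0.237,0.148,-0.07,1],[-0.424,-0.237,0.148,-0.07,1],[-0.424,-0.237,0.148,-0.07,1],[-0.424,-0.237,0.148,-0.07,1],[-0.424,-0.237,0.148,-0.07,1],[-0.424,-0.237,0.148,-0.07,1],[-0.424,-0.237,0.148,-0.07,1],[-0.424,-0.237,0.148,-0.07,1],[-0.424,-0.237,0.148,-0.07,1],[-0.424,-0.237,0.148,-0.07,1],[-0.424,-0.237,0.148,-0.07,1],[-0.424,-0.237,0.148,-0.07,1]],
  ],
)

```text
clock: 1.3
position: [0.4612, 0.2252, 0.1214]
ee_rot: [0.0, 0.124, 0.992, 0.0]
contact_force: [-0.6, 0.0, 0.2]
width: -0.0002
gripper_force: 0.0
```

Run:
```python
from h import *
import cv2
s=manip.get_state();im=manip.get_image('wrist');cv2.imwrite('pics/w1.png',im[:,:,::-1])
np.save('s1.npy',s,allow_pickle=True);print(s['clock'],s['position'],s['width'],tool(s)[:3,0],s['qd'].round(3))
```

```text
1.3 [0.4612277  0.22523773 0.12135339] -0.00018179183665177216 [-9.69053990e-01  2.46848866e-01 -3.00415682e-05] [ 0.004 -0.004 -0.002 -0.004 -0.001 -0.002]
```

View pics/w1.png

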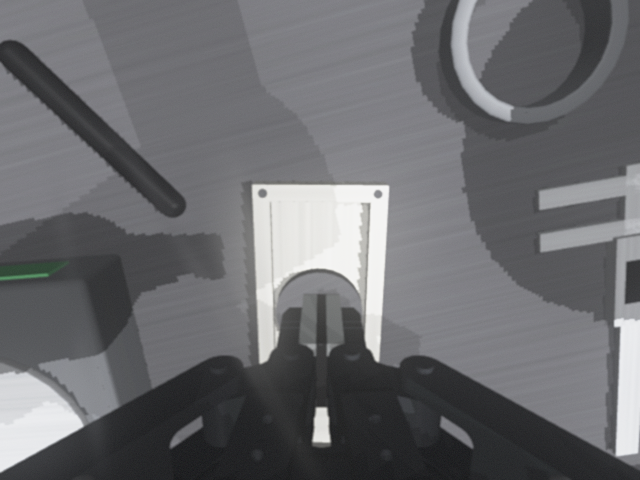

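The wrist view shows the tray's low end with corners at (250,185) and (389,185). The inner end wall is at row ~203 and the disc's near edge at (318,268). The fingers hide the ramp.

Run:
```python
from h import *
s=np.load('s1.npy',allow_pickle=True).item()
a=wrist(s,(250,185),.014);b=wrist(s,(389,185),.014);e=wrist(s,(318,269),.014)
n=(a+b)/2;w=a-b;u=-np.array([-w[1],w[0],0])/np.linalg.norm(w);u=u if u[0]>0 else -u
print(a,b,np.linalg.norm(w),np.degrees(np.arctan2(u[1],u[0])),'orig',n+.088*u,'edge tray x',(e-n)@u-.088)
```

```text
[0.41903197 0.19296525 0.014     ] [0.43916339 0.27200933 0.014     ] 0.08156739322966176 -14.288657653488201 orig [0.51437536 0.21076826 0.014     ] edge tray x -0.03512089645708413
```

Request:
move_arm(
  deltas=[
    [[0,-0.001,0.05,0,1],[0,-0.001,0.1,0,1],[0,-0.001,0.12,0,1],[0,-0.001,0.127,0,1],[0,-0.001,0.127,0,1],[0,-0.001,0.127,0,1]],
  ],
)

```text
clock: 1.95
position: [0.4626, 0.224, 0.0204]
ee_rot: [0.001, 0.125, 0.992, 0.001]
contact_force: [-0.5, 0.1, -0.4]
width: -0.0001
gripper_force: 0.0
```

Request:
move_arm(
  deltas=[
    [[0,0,0.004,0,1],[0,0,0.005,0,1],[-0.006,0,0.005,0,1],[-0.013,0,0.005,0,1],[-0.02,0,0.005,0,1],[-0.027,0,0.005,0,1],[-0.034,0,0.005,0,1],[-0.041,0,0.005,0,1],[-0.048,0,0.005,0,1],[-0.055,0,0.005,0,1],[-0.06,0,0.005,0,1],[-0.06,0,0.005,0,1]],
  ],
)

```text
clock: 3.15
position: [0.5096, 0.2112, 0.0153]
ee_rot: [0.001, 0.125, 0.992, 0.0]
contact_force: [0.2, 0.0, -0.6]
width: 0.0
gripper_force: 0.0
```

Run:
```python
from h import *
import cv2
s=manip.get_state();d=s['position'][:2]-[.5142,.2105];print('tray x,y',d@[.969,-.247],d@[.247,.969],s['position'],s['contact_force'])
im=manip.get_image('scene')[170:310,370:530,::-1];cv2.imwrite('pics/sc2.png',cv2.resize(im,None,fx=4,fy=4,interpolation=cv2.INTER_CUBIC))
```

```text
tray x,y -0.004617685023408715 -0.000493018741524645 [0.50960355 0.21116285 0.01534318] [ 0.15720642  0.01904058 -0.5769849 ]
```

View pics/sc2.png

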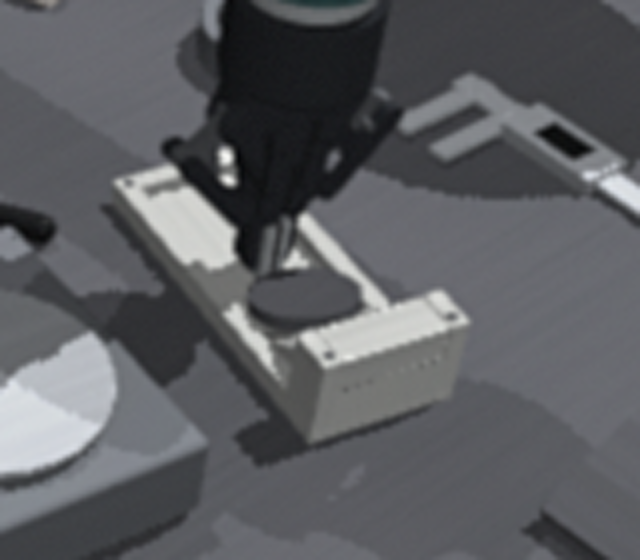

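The scene crop shows the disc being pushed and its far edge beginning to climb the ramp. I'll continue slowly.

Request:
move_arm(
  deltas=[
    [[-0.004,0,0,0,1],[-0.008,0,0,0,1],[-0.012,0,0,0,1],[-0.016,0,0,0,1],[-0.02,0,0,0,1],[-0.023,0,0,0,1],[-0.026,0,0,0,1],[-0.028,0,0,0,1],[-0.028,0,0,0,1]],
  ],
)

```text
clock: 4.1
position: [0.5305, 0.2056, 0.0154]
ee_rot: [0.0, 0.125, 0.992, 0.0]
contact_force: [-0.2, 0.1, -0.2]
width: -0.0
gripper_force: 0.1
```

Run:
```python
from h import *
s=manip.get_state();d=s['position'][:2]-[.5142,.2105];print('tray x,y',d@[.969,-.247],d@[.247,.969],s['position'],s['contact_force'])
```

```text
tray x,y 0.01695467966170129 -0.0007213620609843659 [0.5304514  0.20561305 0.01535154] [-0.23439772  0.0818073  -0.19878683]
```

Request:
move_arm(
  deltas=[
    [[0.01,0,0,0,1],[0.03,0,0,0,1],[0.05,0,0,0,1],[0.06,0,-0.05,0,1],[0.06,0,-0.1,0,0],[0.06,0,-0.13,0,-1],[0.06,0,-0.13,0,-1],[0.06,0,-0.13,0,-1],[0.06,0,-0.13,0,-1]],
  ],
)

```text
clock: 5.0
position: [0.4817, 0.2174, 0.1181]
ee_rot: [-0.001, 0.125, 0.992, -0.001]
contact_force: [0.2, 0.0, -1.3]
width: 0.0723
gripper_force: 0.0
```

Run:
```python
from h import *
import cv2
s=manip.get_state();np.save('s2.npy',s,allow_pickle=True);w=manip.get_image('wrist')[160:460,220:420,::-1]
im=manip.get_image('scene')[190:290,390:500,::-1];r=lambda i:cv2.resize(i,None,fx=2,fy=2,interpolation=cv2.INTER_CUBIC)
w=r(w);im=cv2.resize(im,(400,364),interpolation=cv2.INTER_CUBIC)
c=np.zeros((600,800,3),np.uint8);c[:,:400]=w;c[:364,400:]=im;cv2.imwrite('pics/c3.png',c);print(s['position'],s['width'])
```

```text
[0.48168979 0.21743079 0.11806741] 0.0722514677974075
```

View pics/c3.png

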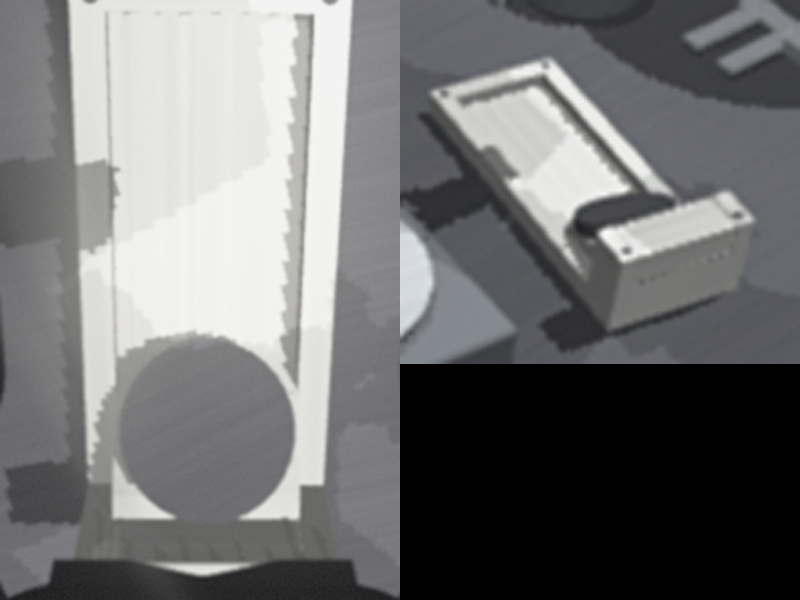

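The left panel shows the disc leaning, with its far edge (row 522) on the ledge against the stop wall and its near edge at row 336, lateral centre at col 207. The right panel confirms it is tilted and clear of the fingers.

Run:
```python
from h import *
s=np.load('s2.npy',allow_pickle=True).item()
for n,u,v,z in(('near top',207,336,.013),('far top',207,522,.041),('left',119,430,.0269),('right',295,430,.0269),('wall end',325,487,.014),('ledge',207,519,.03),('inner end',207,13,.014)):
    p=wrist(s,(220+u/2,160+v/2),z);d=p[:2]-[.5142,.2105];print(n,'tray',(d@[.969,-.247]).round(4),(d@[.247,.969]).round(4))
d=s['position'][:2]-[.5142,.2105];print('tcp',d@[.969,-.247],d@[.247,.969])
```

```text
near top tray 0.0265 -0.0
far top tray 0.075 -0.0001
left tray 0.052 -0.0279
right tray 0.052 0.0278
wall end tray 0.0839 0.0404
ledge tray 0.0834 -0.0
inner end tray -0.0776 -0.0001
tcp -0.03321429960471662 -0.0013140870046864676
```

Request:
move_arm(
  deltas=[
    [[-0.05,0.0016,0,0,-1],[-0.098,0.0016,0,0,-1],[-0.098,0.0016,0.03,0,-1],[-0.098,0.0016,0.06,0,-1],[-0.098,0.0016,0.09,0,-1],[-0.098,0.0016,0.11,0,-1],[-0.098,0.0016,0.118,0,-1],[-0.098,0.0016,0.118,0,-1],[-0.098,0.0016,0.118,0,-1]],
  ],
)

```text
clock: 6.0
position: [0.5601, 0.1994, 0.0251]
ee_rot: [0.0, 0.125, 0.992, 0.0]
contact_force: [-0.4, 0.1, 0.5]
width: 0.085
gripper_force: 0.0
```

Run:
```python
from h import *
import cv2
s=manip.get_state();d=s['position'][:2]-[.5142,.2105];print('tray x,y',d@[.969,-.247],d@[.247,.969],s['position'],s['width'],s['contact_force'])
im=manip.get_image('scene')[190:290,390:500,::-1];w=manip.get_image('wrist')[200:480,180:460,::-1]
c=np.zeros((560,800,3),np.uint8);c[:400,:400]=cv2.resize(w,(400,400));c[:364,400:]=cv2.resize(im,(400,364),interpolation=cv2.INTER_CUBIC);cv2.imwrite('pics/c4.png',c)
```

```text
tray x,y 0.0472495698553828 0.0006384695239364677 [0.56014391 0.1994477  0.02509878] 0.0849853913309184 [-0.37159768  0.08078147  0.51481608]
```

View pics/c4.png

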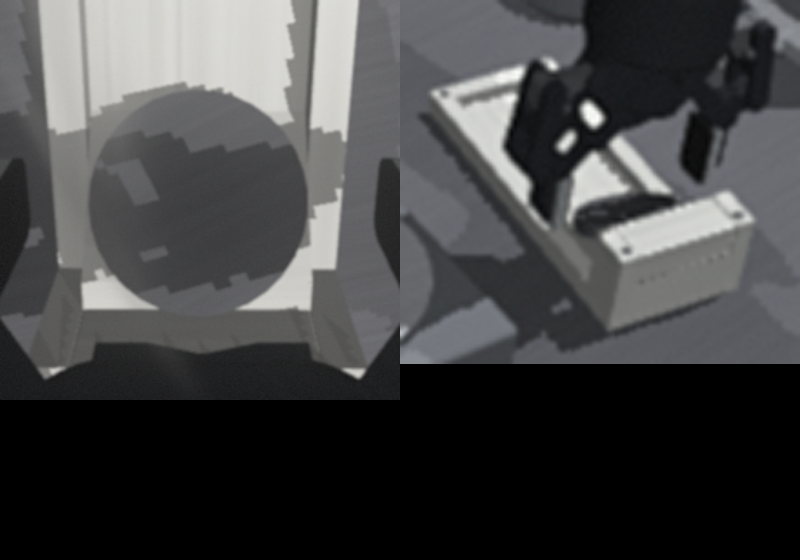

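The fingers straddle the leaning disc, one on each side and clear of it. I'll close with a gentle squeeze.

Request:
move_arm(
  deltas=[
    [[0.002,0,0.0015,0,-1],[0.002,0,0.0015,0,-0.6],[0.002,0,0.0015,0,-0.4],[0.002,0,0.0015,0,-0.3],[0.002,0,0.0015,0,-0.2],[0.002,0,0.0015,0,-0.2],[0.002,0,0.0015,0,-0.2],[0.002,0,0.0015,0,-0.2]],
  ],
  squeeze=25,
)

```text
clock: 6.9
position: [0.5582, 0.1998, 0.0242]
ee_rot: [0.0, 0.125, 0.992, 0.0]
contact_force: [-1.8, -1.8, 5.1]
width: 0.0541
gripper_force: 25.7
```

Run:
```python
from h import *
import cv2
s=manip.get_state();d=s['position'][:2]-[.5142,.2105];print('tray x,y',d@[.969,-.247],d@[.247,.969],s['position'],s['width'],s['contact_force'],s['moment'])
im=manip.get_image('scene')[190:290,390:500,::-1];w=manip.get_image('wrist')[200:480,180:460,::-1]
c=np.zeros((400,800,3),np.uint8);c[:400,:400]=cv2.resize(w,(400,400));c[:364,400:]=cv2.resize(im,(400,364),interpolation=cv2.INTER_CUBIC);cv2.imwrite('pics/c5.png',c)
```

```text
tray x,y 0.04531096169299699 0.00047846210383885773 [0.55822582 0.1997715  0.02420949] 0.05413111999012056 [-1.75930022 -1.84846282  5.11900337] [-0.05758681  0.24718505 -0.0215559 ]
```

View pics/c5.png

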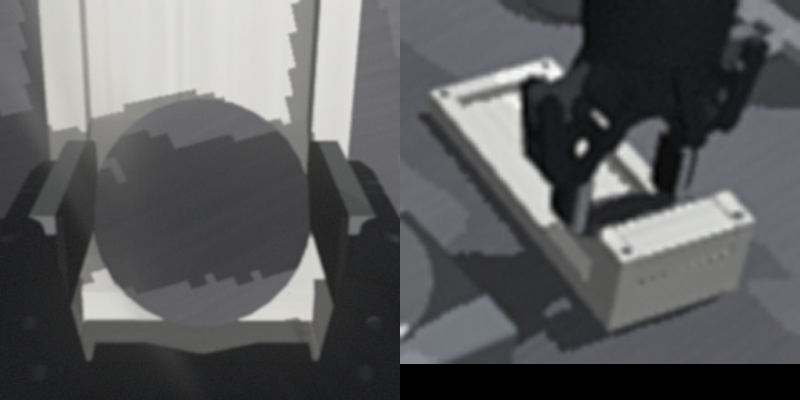

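Both pads hold the disc across its diameter. I'll raise the squeeze slightly and lift slowly.

Request:
move_arm(
  deltas=[
    [[0,0,-0.003,0,-0.1],[0.001,0,-0.008,0,-0.1],[0.002,0,-0.015,0,-0.1],[0.003,0,-0.025,0,-0.1],[0.003,0,-0.04,0,-0.1],[0.003,0,-0.06,0,-0.1],[0.003,0,-0.08,0,-0.1],[0.003,0,-0.1,0,-0.1],[0.003,0,-0.1,0,-0.1],[0.003,0,-0.1,0,-0.1]],
  ],
  squeeze=35,
)

```text
clock: 8.0
position: [0.5561, 0.2004, 0.1043]
ee_rot: [0.001, 0.125, 0.992, 0.0]
contact_force: [-0.1, 0.1, -0.6]
width: 0.0537
gripper_force: 37.0
```

Run:
```python
from h import *
import cv2
s=manip.get_state();print(s['position'],s['width'],s['gripper_force'],s['contact_force'],tool(s)[:3,:2])
np.save('s6.npy',s,allow_pickle=True)
im=manip.get_image('scene')[110:290,380:520,::-1];w=manip.get_image('wrist')[200:480,180:460,::-1]
c=np.zeros((520,800,3),np.uint8);c[:400,:400]=cv2.resize(w,(400,400));c[:514,400:]=cv2.resize(im,(400,514),interpolation=cv2.INTER_CUBIC);cv2.imwrite('pics/c6.png',c)
X=np.array([.5225,.008,.16]);print(shift(s,X))
```

```text
[0.55607474 0.20041181 0.1043405 ] 0.05373388097142146 36.993995904922485 [-0.10746382  0.13548082 -0.60848065] [[-9.68630767e-01  2.48500997e-01]
 [ 2.48501661e-01  9.68631398e-01]
 [-1.16717104e-03  6.85344610e-04]]
[-0.01919761 -0.24335166 -0.06971881]
```

View pics/c6.png

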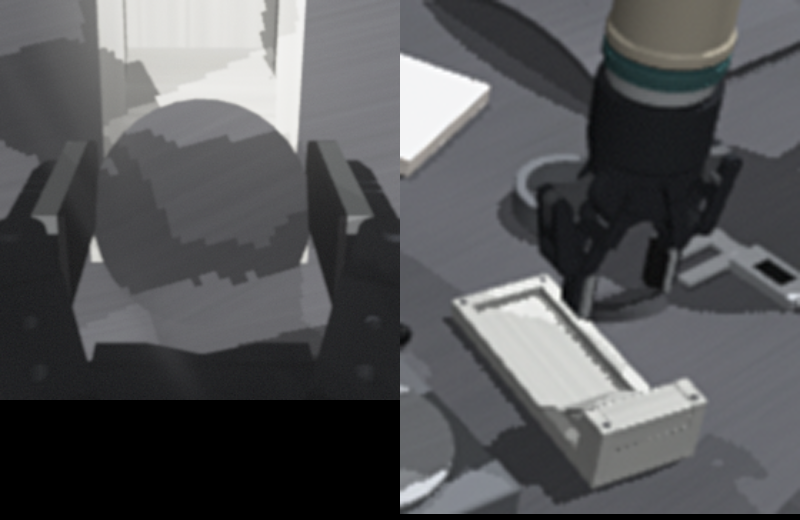

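The disc is held clear of the tray, still tilted. Next I'll carry it over the large pan.

Request:
move_arm(
  deltas=[
    [[0,-0.02,-0.03,0,-0.1],[-0.003,-0.055,-0.045,0,-0.1],[-0.005,-0.095,-0.045,0,-0.1],[-0.007,-0.135,-0.045,0,-0.1],[-0.009,-0.175,-0.045,0,-0.1],[-0.009,-0.21,-0.045,0,-0.1],[-0.009,-0.232,-0.045,0,-0.1],[-0.009,-0.242,-0.045,0,-0.1],[-0.009,-0.242,-0.045,0,-0.1],[-0.009,-0.242,-0.045,0,-0.1]],
  ],
)

```text
clock: 9.1
position: [0.5148, 0.0116, 0.1394]
ee_rot: [-0.0, 0.125, 0.992, 0.0]
contact_force: [0.5, -0.3, -1.3]
width: 0.0531
gripper_force: 37.4
```

Run:
```python
from h import *
import cv2
s=manip.get_state();print(s['position'],s['width'],s['gripper_force'],s['contact_force'])
print(shift(s,[.5147,.0109,.083]))
w=manip.get_image('wrist')[:,:,::-1];im=manip.get_image('scene')[130:330,290:450,::-1]
c=np.zeros((600,800,3),np.uint8);c[:300,:400]=cv2.resize(w,(400,300));c[:500,400:]=cv2.resize(im,(400,500),interpolation=cv2.INTER_CUBIC);cv2.imwrite('pics/c7.png',c)
```

```text
[0.51484715 0.01160177 0.13937606] 0.05305051679966771 37.43571996688843 [ 0.46402216 -0.29055257 -1.26288629]
[-7.71683941e-05 -9.45142779e-04  7.04693942e-02]
```

View pics/c7.png

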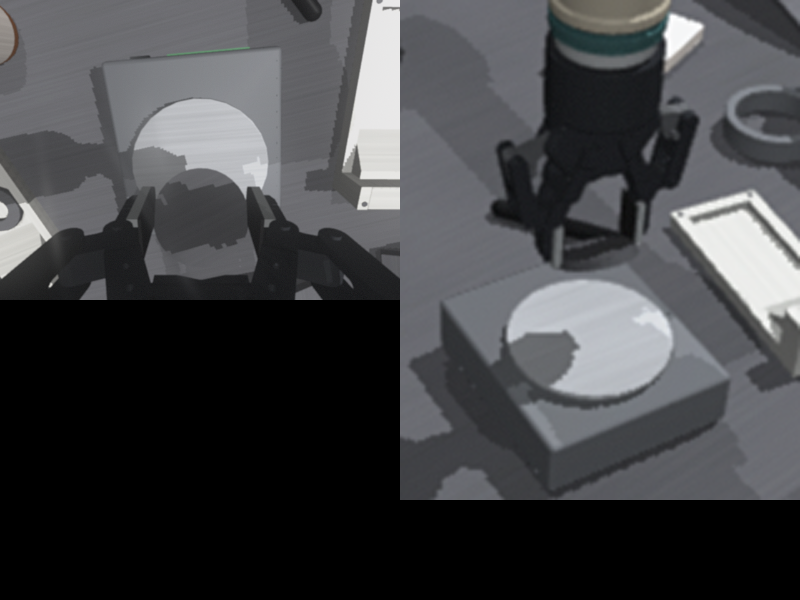

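The disc is held just above the pan, with its near edge low. I'll lower it to just above contact, then slowly.

Request:
move_arm(
  deltas=[
    [[0,-0.001,0.02,0,-0.1],[0,-0.001,0.04,0,-0.1],[0,-0.001,0.055,0,-0.1],[0,-0.001,0.065,0,-0.1],[0,-0.001,0.07,0,-0.1],[0,-0.001,0.072,0,-0.1],[0,-0.001,0.074,0,-0.1],[0,-0.001,0.076,0,-0.1],[0,-0.001,0.078,0,-0.1],[0,-0.001,0.078,0,-0.1]],
  ],
  squeeze=20,
)

```text
clock: 10.2
position: [0.5154, 0.0101, 0.0778]
ee_rot: [0.001, 0.125, 0.992, 0.0]
contact_force: [0.8, 0.7, 1.1]
width: 0.0534
gripper_force: 37.3
```

Request:
move_arm(
  deltas=[
    [[0,0,0.0013,0,-0.2],[0,0,0.0026,0,-0.2],[0,0,0.004,0,-0.2],[0,0,0.005,0,-0.2],[0,0,0.006,0,-0.2],[0,0,0.006,0,-0.2]],
  ],
  squeeze=20,
)

```text
clock: 10.8
position: [0.5173, 0.0097, 0.0739]
ee_rot: [0.003, 0.125, 0.992, -0.0]
contact_force: [3.9, -0.9, 5.7]
width: 0.0533
gripper_force: 36.3
```

Request:
move_arm(
  deltas=[
    [[0,0,0,0,-0.26],[0,0,0,0,-0.27],[0,0,0.001,0,-0.27],[0,0,0.002,0,-0.27],[0,0,0.002,0,-0.27]],
  ],
  squeeze=20,
)

```text
clock: 11.3
position: [0.5141, 0.0104, 0.0705]
ee_rot: [-0.001, 0.125, 0.992, 0.0]
contact_force: [2.3, 0.1, 2.4]
width: 0.0544
gripper_force: 22.0
```

Request:
move_arm(
  deltas=[
    [[0,0,0.001,0,-0.27],[0,0,0.002,0,-0.275],[0,0,0.003,0,-0.28],[0,0,0.004,0,-0.28],[0,0,0.005,0,-0.28],[0,0,0.005,0,-0.28]],
  ],
)

```text
clock: 11.9
position: [0.5139, 0.0103, 0.0665]
ee_rot: [-0.001, 0.125, 0.992, 0.0]
contact_force: [-0.9, -0.3, 0.9]
width: 0.0547
gripper_force: 13.8
```

Request:
move_arm(
  deltas=[
    [[0,0,0.001,0,-0.28],[0,0,0.002,0,-0.285],[0,0,0.002,0,-0.29],[0,0,0.002,0,-0.29]],
  ],
)

```text
clock: 12.3
position: [0.514, 0.0103, 0.0653]
ee_rot: [-0.0, 0.125, 0.992, 0.0]
contact_force: [-1.5, -0.2, 2.4]
width: 0.0552
gripper_force: 8.6
```

Request:
move_arm(
  deltas=[
    [[0,0,0,0,-0.31],[0,0,0,0,-0.33],[0,0,0,0,-0.36],[0,0,0,0,-0.4],[0,0,0,0,-0.6],[0,0,0,0,-0.8],[0,0,0,0,-1],[0,0,0,0,-1],[0,0,-0.02,0,-1],[0,0,-0.06,0,-1],[0,0,-0.1,0,-1],[0,0,-0.1,0,-1]],
  ],
)

```text
clock: 13.5
position: [0.5178, 0.0099, 0.1495]
ee_rot: [0.005, 0.125, 0.992, 0.0]
contact_force: [0.6, -0.7, 0.3]
width: 0.0854
gripper_force: 0.0
```

Run:
```python
from h import *
import cv2
from scipy import ndimage
s=manip.get_state();print(s['position'],s['width'],s['contact_force'])
w=manip.get_image('wrist');cv2.imwrite('pics/w8.png',w[:,:,::-1])
g=cv2.medianBlur(cv2.cvtColor(w,cv2.COLOR_RGB2GRAY),5)
c=cv2.HoughCircles(g,cv2.HOUGH_GRADIENT,1,30,param1=80,param2=18,minRadius=50,maxRadius=200);print(None if c is None else c[0][:6])
if c is not None:
    for k in c[0][:6]:
        p=wrist(s,k[:2],.068);d=wrist(s,(k[0]+k[2],k[1]),.068);print(p,np.linalg.norm(p-d)*2)
g2=cv2.cvtColor(w,cv2.COLOR_RGB2GRAY)
for r in range(140,420,14):print(r,g2[r,200:440:8])
```

```text
[0.51777738 0.00994254 0.14950139] 0.0854022336045943 [ 0.60667626 -0.690326    0.27782492]
[[313.5 246.5  96.7]
 [295.5 288.5 149.8]
 [363.5 282.5 157.3]
 [315.5 324.5 176.6]
 [331.5 296.5 149.5]
 [320.5 360.5 150.4]]
[0.51404859 0.00667854 0.068     ] 0.10606746502657481
[ 0.53587516 -0.00959385  0.068     ] 0.16984244531016912
[0.54184413 0.02854826 0.068     ] 0.1775291734357543
[ 0.56092776 -0.00441125  0.068     ] 0.20619293534764838
[0.54579248 0.00896781 0.068     ] 0.17061295330351087
[ 0.58527042 -0.00765032  0.068     ] 0.18097160271464388
140 [122 124 124 126 126 128 128 130 130 130 131 132 133 134 136 135 136 138
 137 137 137 140 139 141 140 141 138 139 138 139]
154 [122 123 125 126 129 128 130 129 131 115  90 187 189 191 192 191 193 195
 195 197 155 140 141 140 139 140 139 138 138 138]
168 [123 125 126 129 131 130 105 103 189 191 189 191 193 193 194 194 191 192
 189 190 189 191 188 190 139 138 139 137 136 137]
182 [123 124 127 130 120 107 183 185 187 189 191 191 191 192 190 191 188 191
 186 189 191 192 195 196 196 200 138 137 136 136]
196 [122 124 127 108 164 177 182 18
[... 1296 characters left out ...]
182 180 183 181
 181 181 181 128 125 125 125 126 124 124 123 120]
350 [ 62 108  92 121 122 122 126 125 126 127 125 127 125 125 125 126 124 124
 124 122 116 114 110 104 101 101 100  98 102 110]
364 [ 91 110 108 108 108 109 107 106 106 104 106 102 100 100 100 102  99 101
 100 101 101  99 100 101  99 106 100  98 110 110]
378 [111 109 109 109 110 110 111 104 103 101 105 106  98  99 100 101  97  99
 100  97  98  98 100  98  99 100 111 108 107 110]
392 [110 109 109 108 107 108 110 107 100  98  99 109 100  98  98  98  98  99
  99  98  97 100 100 100  98  95 109 110 109 110]
406 [108 109 110 110 110 110 108 107  98  99  99 104  95  98  97  98  95  97
  98  99  99  97  96  98  99  98 113 109 107 108]
```

Run:
```python
from h import *
import cv2
s=manip.get_state();w=manip.get_image('wrist');g=cv2.cvtColor(w,cv2.COLOR_RGB2GRAY)
m=((g<112)*255).astype(np.uint8);m=cv2.morphologyEx(m,cv2.MORPH_OPEN,np.ones((9,9)))
n,l,st,ce=cv2.connectedComponentsWithStats(m);k=l[260,330];print(st[k],ce[k])
(cx,cy),ax,an=cv2.fitEllipse(max(cv2.findContours((l==k).astype(np.uint8),0,cv2.CHAIN_APPROX_NONE)[0],key=len));print(cx,cy,ax,an)
x,y,W,H=st[k][:4]
for u,v,z in((cx,cy,.068),(x,cy,.068),(x+W,cy,.068),(cx,y,.068),(cx,y+H,.068)):print(wrist(s,(u,v),z).round(4))
# pan extents along disc centre
print('pan',wrist(s,((226+426)/2,(151+345)/2),.06),[np.linalg.norm(wrist(s,a,.06)-wrist(s,b,.06)).round(4) for a,b in(((222,245),(428,245)),((320,151),(320,345)))])
```

```text
[ 270  215  100   96 7654] [319.45466423 262.52299451]
319.45843505859375 262.5208435058594 (95.85164642333984, 99.77153015136719) 92.57942962646484
[0.5213 0.0079 0.068 ]
[ 0.5146 -0.0185  0.068 ]
[0.5282 0.0348 0.068 ]
[0.4952 0.0146 0.068 ]
[5.5e-01 5.0e-04 6.8e-02]
pan [0.51674973 0.01285968 0.06      ] [np.float64(0.116), np.float64(0.1164)]
```

```bash
python3 -c "
from rig import manip
print(manip.sign_off())"
```

```text
the job is handed in; nothing more can be done
None
```

I handed in the job with the solid disc lying flat and released, about 5–8 mm from the centre of the large scale pan by the wrist camera; it had leaned by itself on the ledge first, and the arm never went near the holed disc, though I did not re-image it.

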